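# Lock a robot wheel on its axle with a tab lock pin

### The arm

A 6-joint arm with a two-finger parallel gripper is mounted at the origin on the work surface. World frame = base frame: x ahead of the robot, y to its left, z up, the work surface at z = 0. Lengths are in m, angles in rad, forces in N, time in s.
With the tool pointing down it reaches from about 0.35 to 0.85 m from the base axis. Payload 8.1 kg.
Tool frame: the origin (TCP) lies at the very end of the fingers, on their centre line; the grasp point (between the pads) lies 19 mm behind it (robot.pinch_z is the distance from the TCP to the grasp point, in m); y points along the fingers, x is the direction in which the jaws open and shut, and the axes are right-handed (so a half turn about y gives the same grasp; the last joint's range is limited). The gripper opens to 93 mm and grips with 3 to 60 N. Pads are 15 mm wide; open, the fingers measure 128 mm over their backs; the gripper's body (75 mm by 188 mm) begins 65 mm behind the grasp point.
Start: joints at [-1.214, 0.13, 1.488, -0, 1.523, -0.085], TCP at [0.257, -0.542, 0.219] pointing down, gripper open.
Joint ranges: [-2.96, 2.96], [-0.89, 2.26], [0.02, 2.5], [-1.34, 4.48], [0, 2.73], [-2.66, 2.66]. Speed limits (rad/s): [2.39, 2.39, 2.79, 3.14, 3.14, 3.14].

### API

Orientations are given as a rotation vector (axis times angle).
In Python, from plant import robot gives the robot as it stands.
- The arm moves only by the shell command python3 -m inch 'ROWS' [FORCE]. ROWS is JSON, a list of rows, each a list of 5 numbers: the closure, from -1 (fully open) to 1 (shut), then the shift along the world's x, y, z in m, then the turn about the world's z in rad. A call has 1 to 8 rows; each row is the pose to reach, as a shift and turn from the pose measured when the call began; what a row does not reach only later rows make up. A row lasts 1/8 s, in which the tool goes at most 62.5 mm and 10.7 degrees, less where a joint would pass 70% of its speed; a pose out of reach is approached as far as the arm can. A call with a gripper value outside its range is refused whole. The fingers move at their own pace and stop on an object; FORCE is the grip in N (left out, the last holds). Time passes only in rows, so rows that repeat a pose let the fingers close. It gives the time, the measured TCP pose, the force and the opening at its end, in the units of the state.
- robot.read_state(): the state, without advancing time (a new reading comes with each control period).
- robot.read_camera(name): name is "side" or "top" or "wrist"; returns a dict with "color" (420x560x3 uint8, red, green, blue), "mtx" (3x3 intrinsics, pixels), "R" (3x3) and "t" (3): a world point X has camera coordinates R X + t; the wrist camera has in their place "hand_eye" (4x4, takes a point from camera to tool coordinates, whose origin is the TCP and whose axes are the tool frame's). Camera axes: x right, y down, z forward; pixel columns grow to the right and rows downward; lengths in m; the calibration is good to about 2 mm. A picture is of the moment at which its call begins: read the wrist's pose just before it. There is no depth.
- robot.close_job(): hands the job in, once; it reports no verdict.
The state is a dict: "t": time; "q": joint angles; "dq": joint speeds; "joint_torque": joint torques, N m; "tool_pos": TCP position; "orientation": TCP orientation; "force": force on the tool from outside, world axes, zero at the start; "wrist_torque": the same for the moment, N m; "opening": finger opening in m.
Only numpy, scipy, OpenCV 4.12 (cv2) and the standard library are available. Lean on these libraries where they do the work, as an engineer would, in place of code of your own. Each camera call takes 0.05 s, during which the arm holds its last target. There are 200 camera calls.

### The job

Take the steel lock pin out of the wooden block and gently push it down through the cross hole near the end of the wheel's square axle until its shoulder sits on the axle, with its wire ring pointing out past the axle's free end. Then swing the ring over the end of the axle and down, as far as it goes, so that it holds the pin, and let go. Never force the pin against the axle or the stand, and leave the bottle, screwdriver and tray where they are.

Things in the scene. Friction and masses are not known exactly. Their poses are not given: they have to be found in the camera images.
- stand: Wheel module fixed to the table. Aluminium base 150 x 130 x 10 mm, upright block, wheel 92 mm across, hub 36 mm across standing 26 mm out of the wheel's face, square axle sticking out of the hub, its axis 100 mm up. Origin on the table straight below the hub's outer face; x level out along the axle to its free end, z up. Pressing on any of it with more than 25 N spoils it; the wheel's rim is 146 mm up.
- hub_face (a point): In the plane of the hub's outer face, on the centre line of the axle's flat top, 110 mm up; axes as stand. Axle: fixed steel bar 20 x 20 mm. Straight down through it on the centre line (y = 0) runs a hole 10 mm wide, barely chamfered, 13 mm from the axle's free end. The axle is clamped anywhere in its play (holds 40 N), not measured: the hole's centre is at x = 14 to 34 mm.
- lockpin: Steel lock pin, loose, 90 g, upright in the block. Origin: centre of its shoulder's underside; z up along the pin, x to the side where its ring swings. Below: round shank 8 mm wide, 36 mm long, last 2 mm tapering to 7 mm. Above: shoulder 16 mm across, 4 mm thick, then a flat grip tab 14 (x) by 10 mm (y) up to 46 mm. Hinge rod 34 mm long along y at 9 mm: keep fingertips above 13 mm.
- pin_grip (a point): Grasp point in the upper half of the lock pin's flat tab, on the pin's axis: 34 mm above the shoulder's underside, 12 mm below the tab's top, 70 mm above the shank's tip. Axes as lockpin; fingers close on the tab along y. With the pin fully home it is 34 mm above the axle's top.
- ring (a joint): Angle (rad) of the ring, a square loop of 4 mm wire hinged on the pin 9 mm above the shoulder's underside. 0: level, along the pin's x; negative: raised (to -0.3); positive: swung down; at its stop, 1.5, it is closed, its end bar below the shank's tip. Stays where left (friction 0.05 N m, 1 N at the end bar). Legs 34 mm apart straddle the axle; end bar 55 mm from the hinge.
- ring_tab (a point): Free tip of the flat thumb lever (14 mm wide, 3 mm thick, 47 mm long) that stands up from the middle of the ring's end bar, leaning back over the ring. With the ring level the tip is 37 mm out from the hinge (pin's axis) and 43 mm above it; closed, 46 mm out and 34 mm below it. Pressing the tip down with about 1 N and following its 57 mm arc about the hinge closes the ring.
- block: Wooden block 44 (x) x 60 (y) x 50 mm high, fixed to the table, with one upright hole 46 mm deep and 10.5 mm wide in its middle, in which the lock pin stands, its shoulder on the top. Origin at the centre of the underside.
- bottle: Dark green bottle, 66 mm wide, 200 mm high, to be left alone. Origin at the centre of the underside.
- screwdriver: Screwdriver lying on the table, to be left alone. Origin under its middle.
- tray: Open grey tray 110 x 80 x 25 mm, to be left alone. Origin at the centre of the underside.

How it is judged:
On the way, in this order (a step that is already met when the one before it is completed fails the run):
1. the pin is fully home in the axle's hole, its ring still open (z of pin_grip in the frame of hub_face between 0.03 and 0.037 m and x of pin_grip in the frame of hub_face between 0.01 and 0.038 m and y of pin_grip in the frame of hub_face between -0.005 and 0.005 m and angle between pin_grip's own z axis and vertical below 0.12 rad and value of joint ring below 0.8 rad), for 0.2 s.
2. the ring is swung over the axle's end to its stop (z of pin_grip in the frame of hub_face between 0.03 and 0.037 m and x of pin_grip in the frame of hub_face between 0.01 and 0.038 m and y of pin_grip in the frame of hub_face between -0.005 and 0.005 m and angle between pin_grip's own z axis and vertical below 0.12 rad and value of joint ring above 1.35 rad), for 0.2 s.
At the end, for the whole second after the job is handed in: The lock pin stands in the axle's hole (shoulder within 3 mm of the axle's top, on its centre line within 5 mm, upright within 0.12 rad), its ring points along the axle within 0.3 rad and is swung down over the axle's free end to at least 1.35 rad, and the pin is at rest and released (all of step 2 and z of ring_tab in the frame of hub_face below -0.015 m and x of ring_tab in the frame of pin_grip above 0.035 m and angle between the x axis of lockpin and the x axis of hub_face, either way round below 0.3 rad and linear speed of lockpin below 0.01 m/s); the robot touches nothing.
It fails at once if something is pressed against the stand, wheel or axle with more than 25 N (contact force between stand and anything else above 25 N).
It fails at once if the bottle is moved by more than 30 mm (distance of bottle from where it was at the start of the episode above 0.03 m).
It fails at once if the screwdriver is moved by more than 30 mm (distance of screwdriver from where it was at the start of the episode above 0.03 m).
It fails at once if the tray is moved by more than 30 mm (distance of tray from where it was at the start of the episode above 0.03 m).
It also fails if it takes over 72 s, if anything falls off the work surface, if the arm or the gripper's body presses on something with over 40 N, if the wrist force passes 120 N, or if a joint passes its speed limit or range.

## Working session

There is one attempt and no reset: what is moved stays moved. The work goes in short steps, Python scripts to look and compute and a shell command to move; the robot and the scene stay as the last step left them, time stands still between calls to the robot, and variables do not carry over. Pictures are saved under pics/ and viewed, about 8 in all and at most 12, crops included, and the job is handed in when it is done.

```bash
mkdir -p pics; cat > h.py <<'E'
import numpy as np,cv2
from plant import robot
from scipy.spatial.transform import Rotation as Ro
def snap(name,fn,crop=None,s=1):
    st=robot.read_state(); c=robot.read_camera(name)
    K=np.array(c["mtx"])
    if name=="wrist":
        H=np.array(c["hand_eye"]);Rt=Ro.from_rotvec(st["orientation"]).as_matrix()
        Rc=Rt@H[:3,:3]; o=Rt@H[:3,3]+np.array(st["tool_pos"]); R=Rc.T;t=-R@o
    else: R=np.array(c["R"]);t=np.array(c["t"])
    np.savez("pics/"+fn,K=K,R=R,t=t)
    im=c["color"][:,:,::-1]
    cv2.imwrite("pics/"+fn+"_raw.png",im)
    if crop: x0,y0,x1,y1=crop; im=im[y0:y1,x0:x1]
    if s!=1: im=cv2.resize(im,None,fx=s,fy=s,interpolation=cv2.INTER_CUBIC)
    cv2.imwrite("pics/"+fn+".png",im)
    return im
def ray(fn,u,v):
    d=np.load("pics/"+fn+".npz");K,R,t=d["K"],d["R"],d["t"]
    return -R.T@t, R.T@np.linalg.inv(K)@np.array([u,v,1.])
def atz(fn,u,v,z):
    o,r=ray(fn,u,v); return o+r*(z-o[2])/r[2]
def proj(fn,X):
    d=np.load("pics/"+fn+".npz");p=d["K"]@(d["R"]@np.array(X)+d["t"]);return p[:2]/p[2]
def tri(*obs):
    A=np.zeros((3,3));b=np.zeros(3)
    for f,u,v in obs:
        o,r=ray(f,u,v);r/=np.linalg.norm(r);P=np.eye(3)-np.outer(r,r);A+=P;b+=P@o
    return np.linalg.solve(A,b)
E
python3 - <<'E'
from h import *
a=snap("top","t0");b=snap("side","s0")
cv2.imwrite("pics/both.png",cv2.resize(np.vstack([a,b]),(800,1200))[:600]) 
for f in("t0","s0"):
    d=np.load(f"pics/{f}.npz");print(f,-d["R"].T@d["t"],d["R"][2],d["K"][0,0])
print(robot.read_state(), robot.pinch_z)
E
```

```text
t0 [0.52042904 0.13259148 1.12310847] [ 0.04872    -0.01519952 -0.99869682] 543.6999031943601
s0 [0.47206361 0.75773797 0.82810595] [ 0.10887315 -0.64080083 -0.75994798] 510.99601990624535
{'t': 0.1, 'q': array([-1.21442563e+00,  1.31091873e-01,  1.48911968e+00, -3.07782748e-05,
        1.52299236e+00, -8.53993581e-02]), 'dq': array([-3.48032453e-04, -5.69858689e-04, -1.47822590e-03,  4.54200010e-04,
       -8.97080670e-05,  3.56013066e-04]), 'joint_torque': array([ 6.19052771e-04, -5.61341965e+01, -4.93096483e+01,  7.69997737e-02,
        2.91105034e-02, -5.39555617e-05]), 'tool_pos': array([ 0.25636274, -0.54193255,  0.21771646]), 'orientation': array([-1.38542182,  0.87888462, -0.87674934]), 'force': array([ 0.15301181,  0.31467706, -0.94444017]), 'wrist_torque': array([-0.01633343, -0.00085881, -0.01366842]), 'opening': 0.09304015861270462} 0.0188
```

View pics/t0.png

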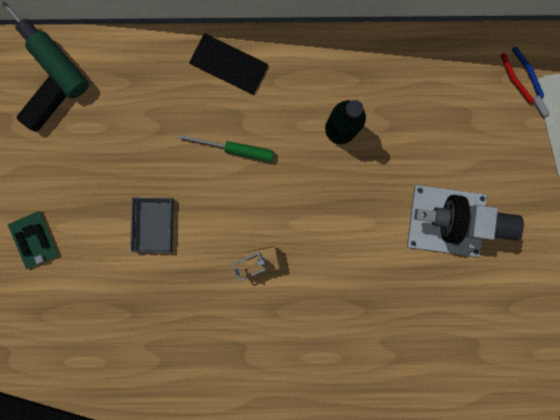

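View pics/s0.png

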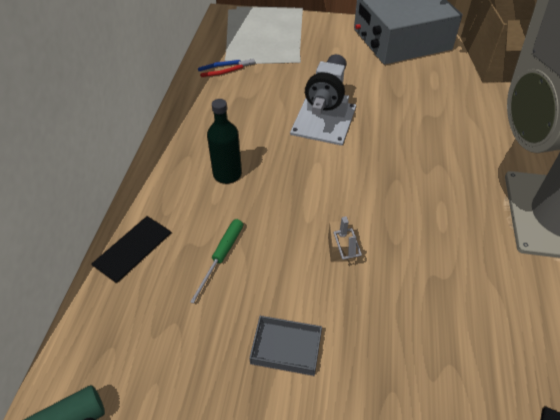

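```bash
python3 - <<'E'
from h import *
t=cv2.imread("pics/t0_raw.png");s=cv2.imread("pics/s0_raw.png")
def cr(i,x,y,w,h,S): return cv2.resize(i[y:y+h,x:x+w],None,fx=S,fy=S,interpolation=cv2.INTER_CUBIC)
o=np.vstack([np.hstack([cr(t,225,235,66,50,6),cr(t,405,180,66,50,6)]),np.hstack([cr(s,320,205,66,50,6),cr(s,290,60,66,50,6)])])
cv2.imwrite("pics/c1.png",o);print(o.shape)
print(Ro.from_rotvec(robot.read_state()["orientation"]).as_matrix().round(3))
for u,v in[(420,187),(484,195),(480,256),(410,249)]: print(atz("t0",u,v,0.01))
E
```

```text
(600, 792, 3)
[[ 0.428 -0.001  0.904]
 [-0.904  0.001  0.428]
 [-0.002 -1.     0.   ]]
[ 0.59600348 -0.17154235  0.01      ]
[ 0.57781832 -0.30357431  0.01      ]
[ 0.45269347 -0.29132811  0.01      ]
[ 0.46903473 -0.14766321  0.01      ]
```

View pics/c1.png

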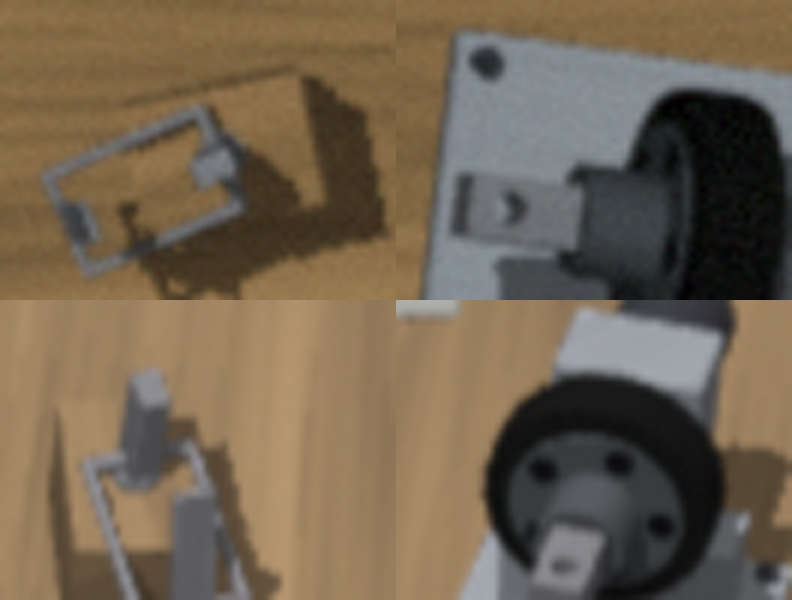

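```bash
python3 - <<'E'
from h import *
T=lambda x,y,ox=225,oy=235:(ox+(x+.0)/6,oy+y/6)
p=lambda *a:print(np.round(a[-1],4),a[0])
tab=T(212,155)
p("tab top @.096",atz("t0",*tab,.096))
sd=lambda x,y:(320+x/6,205+(y-300)/6)
p("tab side",atz("s0",*sd(151,376),.096))
p("tri tab",tri(("t0",*tab),("s0",*sd(151,376))))
c=[atz("t0",*T(*q),.059) for q in[(200,108),(245,210),(45,178),(90,272)]]
for q in c:p("ring corner",q)
for a,b in((0,2),(1,3)):
    d=c[b]-c[a];p("dir",np.append(d[:2]/np.linalg.norm(d),[np.linalg.norm(d),np.arctan2(d[1],d[0])]))
p("end bar near shoulder", atz("s0",*sd(140,480),.052))
S=lambda x,y:(405+(x-396)/6,180+y/6)
hs=(290+(565-396)/6,60+(565-300)/6)
p("hole top",atz("t0",*S(512,207),.110));p("hole side",atz("s0",*hs,.110));p("tri",tri(("t0",*S(512,207)),("s0",*hs)))
e=[atz("t0",*S(*q),.110) for q in[(475,177),(470,238),(583,190),(580,248)]]
for q in e:p("axle",q)
m=(e[0]+e[1])/2-(e[2]+e[3])/2;p("axle dir",np.arctan2(m[1],m[0]))
b=[atz("t0",u,v,.01) for u,v in[(420,187),(484,195),(480,256),(410,249)]]
for i,j in((1,0),(2,3)):
    d=b[i]-b[j];p("base dir",np.arctan2(-d[1],-d[0]))
d=b[0]-b[3];p("base ydir",np.arctan2(d[1],d[0]))
E
```

```text
[0.4548 0.1569 0.096 ] tab top @.096
[0.4501 0.1536 0.096 ] tab side
[0.4526 0.1567 0.0995] tri tab
[0.4677 0.1615 0.059 ] ring corner
[0.4346 0.1473 0.059 ] ring corner
[0.4458 0.212  0.059 ] ring corner
[0.4153 0.1977 0.059 ] ring corner
[-0.3979  0.9174  0.055   1.98  ] dir
[-0.3564  0.9343  0.054   1.9353] dir
[0.4489 0.1602 0.052 ] end bar near shoulder
[ 0.5376 -0.151   0.11  ] hole top
[ 0.5349 -0.1495  0.11  ] hole side
[ 0.5363 -0.1516  0.1083] tri
[ 0.5471 -0.1397  0.11  ] axle
[ 0.5281 -0.1376  0.11  ] axle
[ 0.5426 -0.1734  0.11  ] axle
[ 0.5245 -0.1719  0.11  ] axle
1.4527 axle dir
1.4339 base dir
1.4575 base dir
-0.1859 base ydir
```

```bash
python3 -m inch '[[-1,0.14,0.2,0.02,0.7],[-1,0.14,0.2,0.02,0.7],[-1,0.14,0.2,0.02,0.7],[-1,0.14,0.2,0.02,0.7],[-1,0.19,0.45,0.02,1.5],[-1,0.19,0.45,0.02,1.5],[-1,0.19,0.45,0.02,1.5],[-1,0.19,0.45,0.02,1.5]]'
```

```text
t: 1.1
tool_pos: [0.4452, -0.0947, 0.2374]
orientation: [-1.556, -0.255, 0.258]
force: [0.3, 0.3, 0.0]
opening: 0.0929
```

```bash
python3 -m inch '[[-1,0.008,0.25,-0.02,0.06],[-1,0.008,0.25,-0.02,0.06],[-1,0.008,0.25,-0.02,0.06],[-1,0.008,0.25,-0.02,0.06],[-1,0.008,0.25,-0.02,0.06],[-1,0.008,0.25,-0.02,0.06]]'; python3 - <<'E'
from h import *
snap("wrist","w1")
d=np.load("pics/w1.npz");print(-d["R"].T@d["t"],d["R"][2],d["K"][0,0])
M=Ro.from_rotvec(robot.read_state()["orientation"]).as_matrix();print(np.arctan2(M[1,0],M[0,0]))
for z in(.06,.096):
  print(proj("w1",[.453,.156,z]))
E
```

```text
t: 1.85
tool_pos: [0.4529, 0.1552, 0.217]
orientation: [-1.55, -0.303, 0.307]
force: [-0.2, -0.4, -0.6]
opening: 0.0928
[0.42690547 0.22165502 0.38321163] [ 0.09463912 -0.23921262 -0.96634402] 307.61903331596903
0.3866644051176402
[278.33873981 195.64805507]
[278.25170182 203.65269412]
```

View pics/w1.png

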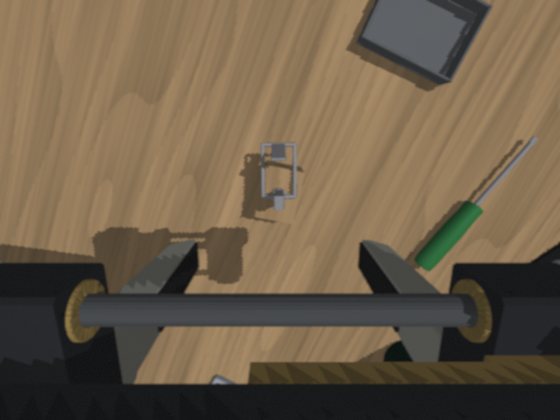

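```bash
python3 -m inch '[[-1,0.0005,0.001,-0.05,0],[-1,0.0005,0.001,-0.1,0],[-1,0.0005,0.001,-0.14,0],[-1,0.0005,0.001,-0.151,0],[-1,0.0005,0.001,-0.151,0]]'; python3 -m inch '[[1,0,0,0,0],[1,0,0,0,0],[1,0,0,0,0],[1,0,0,0,0],[1,0,0,0,0],[1,0,0,0,0],[1,0,0,0,0],[1,0,0,0,0]]' 30
```

```text
t: 2.52
tool_pos: [0.4539, 0.1544, 0.0666]
orientation: [-1.55, -0.3, 0.304]
force: [-0.4, 0.0, 0.4]
opening: 0.0931
t: 3.52
tool_pos: [0.4539, 0.1545, 0.0665]
orientation: [-1.55, -0.3, 0.304]
force: [-0.2, -0.4, -0.2]
opening: 0.0176
```

```bash
python3 -m inch '[[1,0,0,0,0],[1,0,0,0,0],[1,0,0,0,0],[1,0,0,0,0]]'; python3 -m inch '[[1,0,0,0.02,0],[1,0,0,0.04,0],[1,0,0,0.08,0],[1,0,0,0.12,0],[1,0,0,0.15,0],[1,0,0,0.15,0]]'
```

```text
t: 4.03
tool_pos: [0.4539, 0.1544, 0.0665]
orientation: [-1.55, -0.3, 0.304]
force: [-0.3, -0.2, 0.1]
opening: 0.0097
t: 4.78
tool_pos: [0.4555, 0.1548, 0.2192]
orientation: [-1.55, -0.304, 0.3]
force: [0.0, 0.5, -2.1]
opening: 0.0097
```

```bash
python3 -m inch '[[1,0.05,-0.15,0,-0.2],[1,0.05,-0.15,0,-0.3],[1,0.05,-0.15,0,-0.4],[1,0.081,-0.25,0,-0.51],[1,0.081,-0.306,0,-0.51],[1,0.081,-0.306,0,-0.51],[1,0.081,-0.306,-0.02,-0.51],[1,0.081,-0.306,-0.025,-0.51]]'; python3 - <<'E'
from h import *
st=robot.read_state();print(st["tool_pos"],st["force"])
snap("wrist","w2",(140,100,420,310),2.85)
M=Ro.from_rotvec(st["orientation"]).as_matrix();print(np.arctan2(M[1,0],M[0,0]), M[:,1])
for X in([.5363,-.1515,.11],np.array(st["tool_pos"])-[0,0,.0515]):
  print(proj("w2",X),(proj("w2",X)-[140,100])*2.85)
E
```

```text
t: 5.78
tool_pos: [0.5345, -0.15, 0.1903]
orientation: [-1.568, 0.101, -0.096]
force: [0.3, 0.6, -1.5]
opening: 0.0097
[ 0.53454448 -0.14997867  0.19032736] [ 0.29222873  0.62614499 -1.53388093]
-0.12527773642630988 [-0.00330653  0.00115519 -0.99999387]
[280.24743719 217.94257049] [399.70519598 336.13632589]
[277.78491267 227.24652503] [392.68700111 362.65259635]
```

View pics/w2.png

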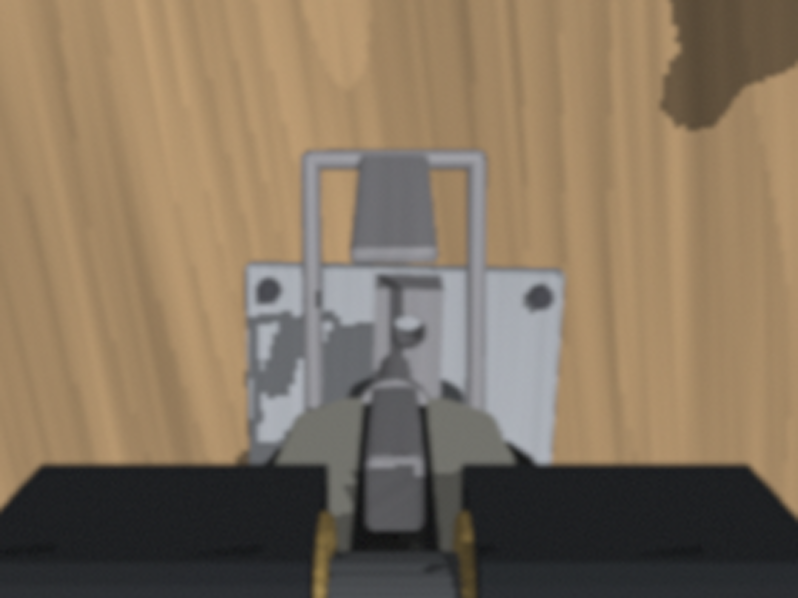

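```bash
python3 - <<'E'
from h import *
C=lambda x,y:(140+x/2.85-.3,100+y/2.85-.3)
hole=atz("w2",*C(408,331),.11);print("hole",hole)
for z,l in((.11,[((377,288),(374,350)),((442,288),(440,395))]),(.01,[((247,263),(562,270)),((247,263),(247,460)),((562,270),(550,465))])):
  for a,b in l:
    d=atz("w2",*C(*a),z)-atz("w2",*C(*b),z); print(z,np.arctan2(d[1],d[0]),np.linalg.norm(d))
print("axle end mid",atz("w2",*C(409.5,277),.11))
st=robot.read_state();s=np.array(st["tool_pos"])
print("shoulder pred",(proj("w2",s-[0,0,.0125])-[140,100])*2.85,"ringdir yaw",np.arctan2(*((atz("w2",*C(394.5,160),s[2]-.0065)-s)[1::-1])))
i=cv2.imread("pics/w2_raw.png")[185:265,230:330];i=cv2.convertScaleAbs(i,alpha=1.5)
cv2.imwrite("pics/z2.png",cv2.resize(i,None,fx=7,fy=7,interpolation=cv2.INTER_CUBIC))
E
```

```text
hole [ 0.53868432 -0.14995576  0.11      ]
0.11 1.393760956709036 0.018765089091750342
0.11 1.4416534526765756 0.032782627005495044
0.01 2.994765363023749 0.12708246423873562
0.01 1.4027999298844682 0.0860883024996009
0.01 1.434723348259753 0.08534070208515926
axle end mid [ 0.54106288 -0.13395641  0.11      ]
shoulder pred [392.60333783 417.25476723] ringdir yaw 1.4415598026866787
```

View pics/z2.png

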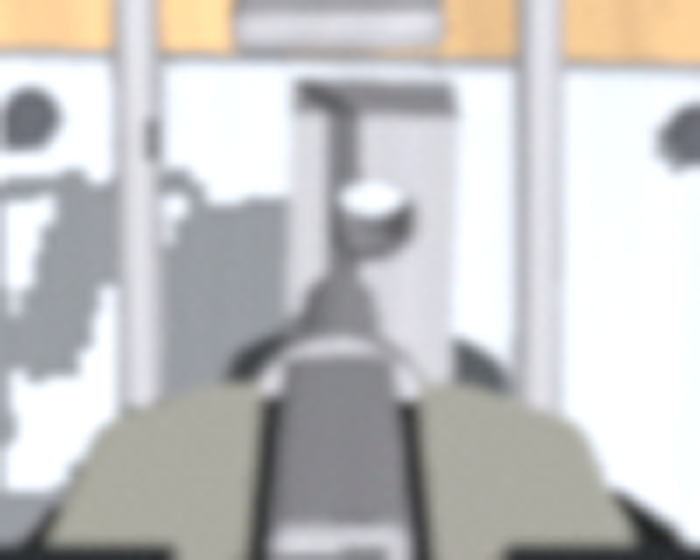

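```bash
python3 - <<'E'
from h import *
Z=lambda x,y:(230+x/7-.43,185+y/7-.43)
I=lambda u:((u+.43)-[230,185])*7
s=np.array(robot.read_state()["tool_pos"]);x=np.array([np.cos(1.4435),np.sin(1.4435),0]);y=np.array([-x[1],x[0],0])
print("shoulder front top",I(proj("w2",s+.008*x-[0,0,.0125])),"obs 343,337")
print("tip front",I(proj("w2",s+.0035*x-[0,0,.0525])),"obs 343,270?")
print("tab top front",I(proj("w2",s+.007*x+[0,0,.0295])),"obs 340,525?")
hole=atz("w2",*Z(376,218),.11);tip=atz("w2",*Z(342,292),s[2]-.0525)
off=tip-s
print("hole",hole,"tip-tcp along,across",off@x,off@y)
d=hole-s;print("hole-tcp",d@x,d@y, x,y)
E
```

```text
shoulder front top [337.49538312 347.39371801] obs 343,337
tip front [339.04715669 261.53075636] obs 343,270?
tab top front [334.80459728 564.90801921] obs 340,525?
hole [ 0.53905042 -0.14988991  0.11      ] tip-tcp along,across 0.00010742172746155073 -0.0003224807696805504
hole-tcp 0.00023674108116333216 -0.004306058059617009 [0.12695281 0.99190876 0.        ] [-0.99190876  0.12695281  0.        ]
```

```bash
python3 -m inch '[[1,0.0036,-0.0004,0,0],[1,0.0036,-0.0004,-0.01,0],[1,0.0036,-0.0004,-0.022,0],[1,0.0036,-0.0004,-0.0225,0],[1,0.0036,-0.0004,-0.0225,0]]'; python3 - <<'E'
from h import *
st=robot.read_state();print(st["tool_pos"],st["force"])
snap("wrist","w3")
snap("side","s3")
i=cv2.imread("pics/w3_raw.png")[175:275,230:330];i=cv2.convertScaleAbs(i,alpha=1.5)
j=cv2.imread("pics/s3_raw.png")[40:140,270:370]
cv2.imwrite("pics/z3.png",np.hstack([cv2.resize(q,None,fx=4,fy=4,interpolation=cv2.INTER_CUBIC) for q in(i,j)]))
E
```

```text
t: 6.45
tool_pos: [0.5383, -0.1499, 0.1681]
orientation: [-1.568, 0.1, -0.095]
force: [1.2, -0.3, -0.9]
opening: 0.0099
[ 0.53829295 -0.14991582  0.16809626] [ 1.20753928 -0.30583367 -0.86774698]
```

View pics/z3.png

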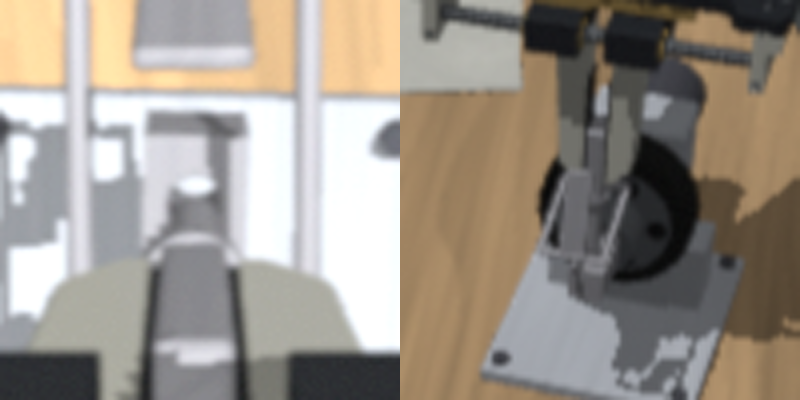

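```bash
python3 -m inch '[[1,0,0,-0.003,0],[1,0,0,-0.005,0],[1,0,0,-0.006,0],[1,0,0,-0.007,0]]';python3 -m inch '[[1,0,0,-0.001,0],[1,0,0,-0.002,0],[1,0,0,-0.002,0]]'
```

```text
t: 7.05
tool_pos: [0.5386, -0.1501, 0.1615]
orientation: [-1.568, 0.099, -0.096]
force: [-0.7, -0.3, -0.8]
opening: 0.0101
t: 7.42
tool_pos: [0.5385, -0.1501, 0.1594]
orientation: [-1.568, 0.1, -0.096]
force: [-0.3, -0.3, -1.0]
opening: 0.0095
```

```bash
python3 -m inch '[[1,0,0,-0.001,0],[1,0,0,-0.002,0],[1,0,0,-0.003,0],[1,0,0,-0.003,0]]';python3 -m inch '[[1,0,0,-0.002,0],[1,0,0,-0.004,0],[1,0,0,-0.005,0],[1,0,0,-0.005,0]]'
```

```text
t: 7.92
tool_pos: [0.5384, -0.15, 0.1563]
orientation: [-1.568, 0.1, -0.096]
force: [-0.0, -0.4, -1.9]
opening: 0.0101
t: 8.43
tool_pos: [0.5383, -0.15, 0.1511]
orientation: [-1.568, 0.1, -0.095]
force: [0.0, 1.4, -1.9]
opening: 0.0099
```

```bash
python3 -m inch '[[1,0,0,-0.003,0],[1,0,0,-0.006,0],[1,0,0,-0.008,0],[1,0,0,-0.008,0]]';python3 -m inch '[[1,0,0,-0.003,0],[1,0,0,-0.006,0],[1,0,0,-0.009,0],[1,0,0,-0.011,0],[1,0,0,-0.012,0],[1,0,0,-0.012,0]]'
```

```text
t: 8.93
tool_pos: [0.5382, -0.15, 0.1428]
orientation: [-1.568, 0.1, -0.095]
force: [-0.3, 0.4, -0.2]
opening: 0.0098
t: 9.68
tool_pos: [0.5381, -0.1499, 0.1307]
orientation: [-1.568, 0.101, -0.095]
force: [0.4, 0.5, -0.6]
opening: 0.0099
```

```bash
python3 -m inch '[[1,0,0,-0.001,0],[1,0,0,-0.002,0],[1,0,0,-0.003,0],[1,0,0,-0.003,0]]';python3 -m inch '[[1,0,0,-0.0005,0],[1,0,0,-0.001,0],[1,0,0,-0.001,0]]'
```

```text
t: 10.18
tool_pos: [0.538, -0.1499, 0.1276]
orientation: [-1.568, 0.101, -0.095]
force: [-0.2, 0.7, -1.2]
opening: 0.0098
t: 10.55
tool_pos: [0.5381, -0.1499, 0.1266]
orientation: [-1.568, 0.101, -0.095]
force: [-0.4, 0.0, -1.5]
opening: 0.0097
```

```bash
python3 -m inch '[[1,0,0,-0.0005,0],[1,0,0,-0.001,0],[1,0,0,-0.001,0]]';python3 -m inch '[[1,0,0,-0.0004,0],[1,0,0,-0.0008,0],[1,0,0,-0.0008,0]]'
```

```text
t: 10.92
tool_pos: [0.5382, -0.15, 0.1264]
orientation: [-1.568, 0.1, -0.095]
force: [-2.9, 1.7, 5.8]
opening: 0.01
t: 11.3
tool_pos: [0.5384, -0.1501, 0.1264]
orientation: [-1.568, 0.1, -0.096]
force: [-3.4, 1.5, 6.4]
opening: 0.0098
```

```bash
python3 -m inch '[[-1,0,0,0,0],[-1,0,0,0,0],[-1,0,0,0,0],[-1,0,0,0,0],[-1,0,0,0,0],[-1,0,0,0.02,0],[-1,0,0,0.05,0],[-1,0,0,0.08,0]]';python3 -m inch '[[1,0,0,0.02,0],[1,0,0,0.02,0],[1,0,0,0.02,0],[1,0,0,0.02,0]]'; python3 - <<'E'
from h import *
st=robot.read_state();print(st["tool_pos"])
snap("wrist","w4")
snap("side","s4")
i=cv2.imread("pics/w4_raw.png")[150:290,210:350];i=cv2.convertScaleAbs(i,alpha=1.5)
j=cv2.imread("pics/s4_raw.png")[50:150,270:370]
cv2.imwrite("pics/z4.png",np.hstack([cv2.resize(q,(400,400),interpolation=cv2.INTER_CUBIC) for q in(i,j)]))
x=np.array([np.cos(1.4435),np.sin(1.4435),0]);s=np.array([.5384,-.15,.119])
for n,a,z in(("tip",.037,.043),("bar",.055,0),("top",0,.037),("hinge",0,0)):
  X=s+a*x+[0,0,z];print(n,(proj("w4",X)-[210,150])*400/140,(proj("s4",X)-[270,50])*4+[400,0],X)
E
```

```text
t: 12.3
tool_pos: [0.5386, -0.1501, 0.2088]
orientation: [-1.568, 0.099, -0.096]
force: [0.8, -0.5, 0.5]
opening: 0.0851
t: 12.8
tool_pos: [0.5379, -0.1499, 0.2275]
orientation: [-1.568, 0.101, -0.095]
force: [0.3, 0.6, -0.0]
opening: 0.0549
[ 0.53792176 -0.14985055  0.22747049]
tip [196.27946416  71.64585739] [574.70176238 179.14337677] [ 0.54309725 -0.11329938  0.162     ]
bar [196.76430457  -7.49420016] [562.71530242 264.50082164] [ 0.5453824  -0.09544502  0.119     ]
top [195.82161562 198.93107953] [590.86462803 147.1986571 ] [ 0.5384 -0.15    0.156 ]
hinge [196.09368466 165.90620575] [587.27402572 202.47782104] [ 0.5384 -0.15    0.119 ]
```

View pics/z4.png

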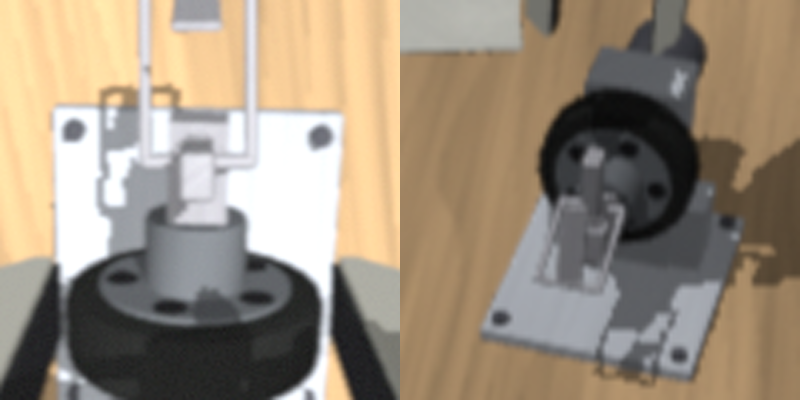

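```bash
python3 - <<'E'
from h import *
x=np.array([np.cos(1.4435),np.sin(1.4435),0]);s=np.array([.5385,-.15,.119])
for A in np.arange(0,.65,.1):
  o=[]
  for a,z in((.037,.043),(.055,0)):
    b,c=a*np.cos(A)+z*np.sin(A),z*np.cos(A)-a*np.sin(A)
    X=s+b*x+[0,0,c];o+=[((proj("w4",X)-[210,150])*400/140).round(),((proj("s4",X)-[270,50])*4+[400,0]).round(),(b*1e3).round(1),(c*1e3).round(1)]
  print(round(A,1),o)
E
```

```text
0.0 [array([197.,  72.]), array([575., 179.]), np.float64(37.0), np.float64(43.0), array([197.,  -8.]), array([563., 264.]), np.float64(55.0), np.float64(0.0)]
0.1 [array([197.,  54.]), array([572., 190.]), np.float64(41.1), np.float64(39.1), array([197.,  -8.]), array([562., 272.]), np.float64(54.7), np.float64(-5.5)]
0.2 [array([197.,  39.]), array([570., 201.]), np.float64(44.8), np.float64(34.8), array([197.,  -6.]), array([562., 279.]), np.float64(53.9), np.float64(-10.9)]
0.3 [array([197.,  25.]), array([568., 212.]), np.float64(48.1), np.float64(30.1), array([197.,  -3.]), array([562., 285.]), np.float64(52.5), np.float64(-16.3)]
0.4 [array([197.,  13.]), array([567., 222.]), np.float64(50.8), np.float64(25.2), array([197.,   2.]), array([563., 290.]), np.float64(50.7), np.float64(-21.4)]
0.5 [array([197.,   4.]), array([565., 233.]), np.float64(53.1), np.float64(20.0), array([197.,   8.]), array([563., 294.]), np.float64(48.3), np.float64(-26.4)]
0.6 [array([197.,  -4.]), array([564., 243.]), np.float64(54.8), np.float64(14.6), array([197.,  15.]), array([564., 298.]), np.float64(45.4), np.float64(-31.1)]
```

```bash
python3 -m inch '[[1,0.0067,0.0486,0,0],[1,0.0067,0.0486,0,0],[1,0.0067,0.0486,0,0],[1,0.0067,0.0486,0,0],[1,0.0067,0.0486,0,0],[1,0.0067,0.0486,-0.03,0],[1,0.0067,0.0486,-0.0625,0],[1,0.0067,0.0486,-0.0625,0]]';python3 -m inch '[[1,0,0,-0.004,0],[1,0,0,-0.008,0],[1,0,0,-0.012,0],[1,0,0.001,-0.015,0],[1,0,0.001,-0.015,0]]'
```

```text
t: 13.9
tool_pos: [0.5425, -0.1012, 0.1622]
orientation: [-1.566, 0.105, -0.091]
force: [0.2, 0.7, -0.9]
opening: 0.0004
t: 14.52
tool_pos: [0.5426, -0.1, 0.1472]
orientation: [-1.566, 0.105, -0.091]
force: [-0.2, 0.9, 1.2]
opening: 0.0007
```

```bash
python3 -m inch '[[1,0.002,0.002,-0.004,0],[1,0.0025,0.003,-0.008,0],[1,0.0025,0.005,-0.013,0],[1,0.003,0.006,-0.019,0],[1,0.003,0.0065,-0.025,0],[1,0.003,0.007,-0.03,0],[1,0.003,0.007,-0.03,0]]'; python3 - <<'E'
from h import *
snap("side","s5");snap("top","t5")
j=cv2.imread("pics/s5_raw.png")[50:150,270:370];i=cv2.imread("pics/t5_raw.png")[175:255,395:475]
cv2.imwrite("pics/z5.png",np.hstack([cv2.resize(q,(400,400),interpolation=cv2.INTER_CUBIC) for q in(i,j)]))
E
```

```text
t: 15.4
tool_pos: [0.5451, -0.093, 0.1165]
orientation: [-1.566, 0.106, -0.09]
force: [0.8, -0.4, -0.4]
opening: 0.0006
```

View pics/z5.png

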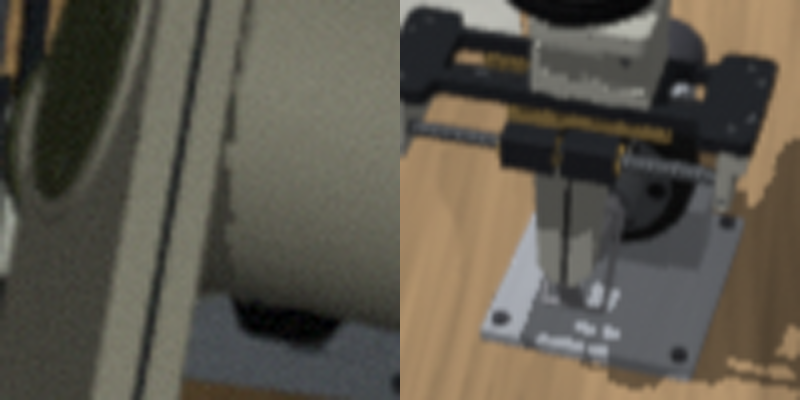

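```bash
python3 -m inch '[[1,0,0,-0.006,0],[1,0,-0.001,-0.011,0],[1,0,-0.002,-0.016,0],[1,-0.0005,-0.004,-0.021,0],[1,-0.0005,-0.005,-0.025,0],[1,-0.001,-0.007,-0.028,0],[1,-0.001,-0.007,-0.028,0]]';python3 -m inch '[[1,0,-0.001,-0.001,0],[1,0,-0.0015,-0.002,0],[1,0,-0.002,-0.003,0],[1,0,-0.002,-0.003,0]]'
```

```text
t: 16.38
tool_pos: [0.5443, -0.1001, 0.0888]
orientation: [-1.566, 0.106, -0.09]
force: [-0.4, -1.3, 0.4]
opening: 0.0003
t: 16.88
tool_pos: [0.5443, -0.1022, 0.0859]
orientation: [-1.566, 0.106, -0.091]
force: [0.4, -0.8, 1.7]
opening: 0.0004
```

```bash
python3 -m inch '[[1,0,-0.0005,-0.001,0],[1,0,-0.0005,-0.002,0],[1,0,-0.0005,-0.002,0]]';python3 -m inch '[[1,0,0,-0.0005,0],[1,0,0,-0.001,0],[1,0,0,-0.001,0]]'
```

```text
t: 17.25
tool_pos: [0.5445, -0.103, 0.084]
orientation: [-1.567, 0.106, -0.091]
force: [-0.8, -1.5, 2.7]
opening: 0.0008
t: 17.62
tool_pos: [0.5445, -0.1031, 0.0831]
orientation: [-1.567, 0.106, -0.091]
force: [-1.3, -1.9, 3.3]
opening: 0.0003
```

```bash
python3 -m inch '[[1,0,0.001,0.005,0],[1,0,0.004,0.03,0],[1,0,0.004,0.08,0],[1,0,-0.03,0.14,0],[1,0,-0.055,0.16,0],[1,0,-0.055,0.16,0]]'; python3 - <<'E'
from h import *
snap("wrist","w6");snap("side","s6")
st=robot.read_state();print(st["tool_pos"],st["force"])
i=cv2.imread("pics/w6_raw.png")[130:270,210:350];i=cv2.convertScaleAbs(i,alpha=1.5)
j=cv2.imread("pics/s6_raw.png")[50:150,270:370]
cv2.imwrite("pics/z6.png",np.hstack([cv2.resize(q,(400,400),interpolation=cv2.INTER_CUBIC) for q in(i,j)]))
x=np.array([np.cos(1.4435),np.sin(1.4435),0]);s=np.array([.5385,-.15,.119])
for n,a,z in(("top",0,.037),("hinge",0,0)):
  X=s+a*x+[0,0,z];print(n,(proj("w6",X)-[210,130])*400/140,(proj("s6",X)-[270,50])*4+[400,0])
for A in np.arange(1.1,1.61,.1):
  o=[]
  for a,z in((.037,.043),(.055,0)):
    b,c=a*np.cos(A)+z*np.sin(A),z*np.cos(A)-a*np.sin(A)
    X=s+b*x+[0,0,c];o+=[((proj("w6",X)-[210,130])*400/140).round(),((proj("s6",X)-[270,50])*4+[400,0]).round()]
  print(round(A,1),o)
E
```

```text
t: 18.38
tool_pos: [0.5457, -0.1596, 0.2459]
orientation: [-1.568, 0.104, -0.096]
force: [0.8, -0.6, 1.0]
opening: 0.0004
[ 0.54409789 -0.15738566  0.24197876] [-0.44956822  0.27864589 -0.18178784]
top [166.95497726 210.44470903] [590.67964755 147.18105002]
hinge [170.77648683 184.52097488] [587.09369181 202.46011929]
1.1 [array([171.,  17.]), array([561., 284.]), array([174.,  95.]), array([572., 299.])]
1.2 [array([171.,  22.]), array([562., 290.]), array([175., 107.]), array([574., 297.])]
1.3 [array([172.,  27.]), array([562., 295.]), array([175., 120.]), array([576., 293.])]
1.4 [array([172.,  35.]), array([563., 299.]), array([175., 133.]), array([578., 289.])]
1.5 [array([173.,  43.]), array([564., 302.]), array([175., 146.]), array([580., 284.])]
1.6 [array([173.,  52.]), array([565., 304.]), array([175., 160.]), array([583., 278.])]
```

View pics/z6.png

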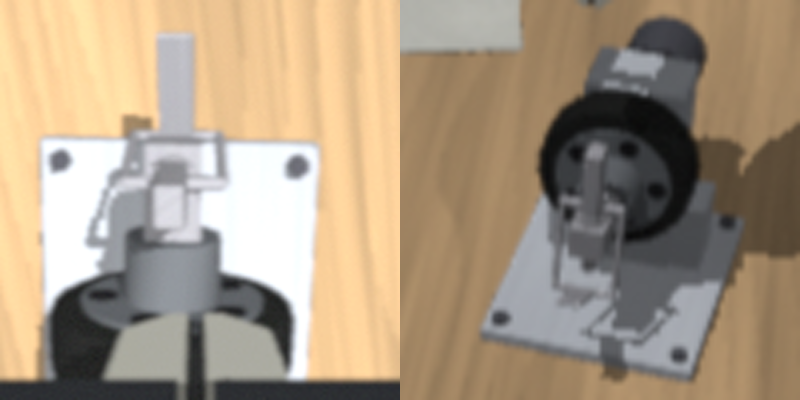

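```bash
python3 -m inch '[[1,-0.004,0.002,0,0],[1,-0.004,0.002,0,0],[1,-0.004,0.002,0,0],[1,-0.004,0.002,0,0]]'; python3 - <<'E'
from h import *
snap("wrist","w7");snap("side","s7")
i=cv2.imread("pics/w7_raw.png")[130:230,230:330];i=cv2.convertScaleAbs(i,alpha=1.3)
j=cv2.imread("pics/s7_raw.png")[75:135,300:340]
cv2.imwrite("pics/z7.png",np.hstack([cv2.resize(i,(500,500),interpolation=cv2.INTER_CUBIC),cv2.resize(j,(300,450),interpolation=cv2.INTER_CUBIC)[:450].copy() if 0 else cv2.copyMakeBorder(cv2.resize(j,(300,450),interpolation=cv2.INTER_CUBIC),0,50,0,0,0)]))
x=np.array([np.cos(1.4435),np.sin(1.4435),0]);s=np.array([.5385,-.15,.119])
W=lambda X:((proj("w7",X)+.5-[230,130])*5).round();S=lambda X:((proj("s7",X)+.5-[300,75])*7.5+[500,0]).round()
for n,a,z in(("top front edge",.007,.037),("top back",-.007,.037),("hinge",0,0),("axle end top",.013,-.009),("hub top",-.02,-.001)):
  X=s+a*x+[0,0,z];print(n,W(X),S(X))
for t in(0,.08):
 for A in np.arange(1.2,1.61,.1):
  o=[]
  for a,z in((.037,.043),(.055,0)):
    B=A+t
    b,c=a*np.cos(B)+z*np.sin(B),z*np.cos(B)-a*np.sin(B)
    X=s+b*x+[0,0,c];o+=[W(X),S(X)]
  print(t,round(A,1),o)
E
```

```text
t: 18.98
tool_pos: [0.5401, -0.1551, 0.2418]
orientation: [-1.566, 0.107, -0.09]
force: [0.3, 0.8, 0.4]
opening: 0.0006
top front edge [233. 359.] [630. 107.]
top back [233. 439.] [642.  78.]
hinge [236. 350.] [630. 196.]
axle end top [237. 275.] [617. 247.]
hub top [236. 448.] [645. 158.]
0 1.2 [array([238.,  62.]), array([582., 360.]), array([240., 211.]), array([605., 373.])]
0 1.3 [array([239.,  72.]), array([583., 369.]), array([240., 233.]), array([609., 366.])]
0 1.4 [array([239.,  84.]), array([585., 377.]), array([240., 256.]), array([613., 358.])]
0 1.5 [array([239.,  99.]), array([586., 382.]), array([240., 279.]), array([617., 348.])]
0 1.6 [array([239., 115.]), array([589., 386.]), array([240., 303.]), array([621., 337.])]
0.08 1.2 [array([238.,  70.]), array([583., 367.]), array([240., 228.]), array([608., 368.])]
0.08 1.3 [array([239.,  82.]), array([584., 375.]), array([240., 251.]), array([612., 360.])]
0.08 1.4 [array([239.,  96.]), array([586., 381.]), array([240., 274.]), array([616., 350.])]
0.08 1.5 [array([239., 111.]), array([588., 385.]), array([240., 298.]), array([621., 340.])]
0.08 1.6 [array([240., 129.]), array([591., 387.]), array([240., 322.]), array([625., 328.])]
```

View pics/z7.png

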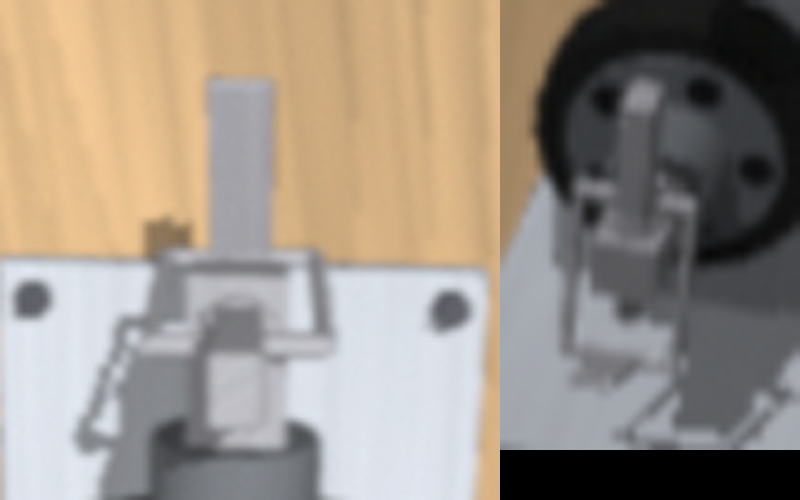

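```bash
python3 -m inch '[[1,0.0045,0.052,0,0],[1,0.0045,0.052,0,0],[1,0.0045,0.052,-0.05,0],[1,0.0045,0.052,-0.1,0],[1,0.0045,0.052,-0.145,0],[1,0.0045,0.052,-0.15,0],[1,0.0045,0.052,-0.15,0]]';python3 -m inch '[[1,0,0,-0.003,0],[1,0,-0.001,-0.006,0],[1,0,-0.002,-0.008,0],[1,0,-0.002,-0.008,0]]'
```

```text
t: 19.95
tool_pos: [0.5453, -0.1039, 0.0932]
orientation: [-1.566, 0.106, -0.091]
force: [0.5, -0.3, 0.4]
opening: 0.0006
t: 20.45
tool_pos: [0.5452, -0.106, 0.0852]
orientation: [-1.566, 0.107, -0.091]
force: [0.4, -0.4, 0.3]
opening: 0.0006
```

```bash
python3 -m inch '[[1,0,0,-0.001,0],[1,0,0,-0.002,0],[1,0,0,-0.002,0]]';python3 -m inch '[[1,0,0,-0.0005,0],[1,0,0,-0.001,0],[1,0,0,-0.001,0]]'
```

```text
t: 20.82
tool_pos: [0.5454, -0.1062, 0.0834]
orientation: [-1.566, 0.106, -0.092]
force: [-0.4, -0.9, 2.2]
opening: 0.0003
t: 21.2
tool_pos: [0.5456, -0.1064, 0.0827]
orientation: [-1.567, 0.106, -0.092]
force: [-0.4, -2.5, 3.1]
opening: 0.0004
```

```bash
python3 -m inch '[[1,0,-0.0005,-0.001,0],[1,0,-0.001,-0.0025,0],[1,0,-0.001,-0.0025,0]]';python3 -m inch '[[1,0,0,0.003,0],[1,0,0.002,0.03,0],[1,0,0.002,0.08,0],[1,0,-0.03,0.14,0],[1,-0.005,-0.052,0.159,0],[1,-0.005,-0.052,0.159,0],[1,-0.005,-0.052,0.159,0],[1,-0.005,-0.052,0.159,0]]'; python3 - <<'E'
from h import *
print(robot.read_state()["tool_pos"])
snap("wrist","w8");snap("side","s8")
i=cv2.imread("pics/w8_raw.png")[130:230,230:330];i=cv2.convertScaleAbs(i,alpha=1.3)
j=cv2.imread("pics/s8_raw.png")[75:135,300:340]
cv2.imwrite("pics/z8.png",np.hstack([cv2.resize(i,(500,500),interpolation=cv2.INTER_CUBIC),cv2.copyMakeBorder(cv2.resize(j,(300,450),interpolation=cv2.INTER_CUBIC),0,50,0,0,0)]))
x=np.array([np.cos(1.4435),np.sin(1.4435),0]);s=np.array([.5385,-.15,.119])
W=lambda X:((proj("w8",X)+.5-[230,130])*5).round();S=lambda X:((proj("s8",X)+.5-[300,75])*7.5+[500,0]).round()
for n,a,z in(("top front edge",.007,.037),("hinge",0,0),("axle end top",.013,-.009)):
  X=s+a*x+[0,0,z];print(n,W(X),S(X))
for A in np.arange(1.3,1.61,.1):
  o=[]
  for a,z in((.037,.043),(.055,0)):
    b,c=a*np.cos(A)+z*np.sin(A),z*np.cos(A)-a*np.sin(A)
    X=s+b*x+[0,0,c];o+=[W(X),S(X)]
  print(round(A,1),o)
E
```

```text
t: 21.58
tool_pos: [0.5456, -0.1077, 0.0802]
orientation: [-1.567, 0.106, -0.092]
force: [0.0, -3.4, 4.2]
opening: 0.0005
t: 22.58
tool_pos: [0.5398, -0.1583, 0.237]
orientation: [-1.565, 0.108, -0.089]
force: [0.3, -0.4, -0.6]
opening: 0.0006
[ 0.53977899 -0.15830024  0.2370179 ]
top front edge [233. 346.] [630. 107.]
hinge [236. 339.] [630. 196.]
axle end top [237. 263.] [617. 247.]
1.3 [array([239.,  57.]), array([583., 369.]), array([240., 222.]), array([609., 366.])]
1.4 [array([239.,  69.]), array([585., 377.]), array([240., 245.]), array([613., 358.])]
1.5 [array([239.,  84.]), array([586., 382.]), array([240., 269.]), array([617., 348.])]
1.6 [array([240., 101.]), array([589., 386.]), array([240., 293.]), array([621., 337.])]
```

View pics/z8.png

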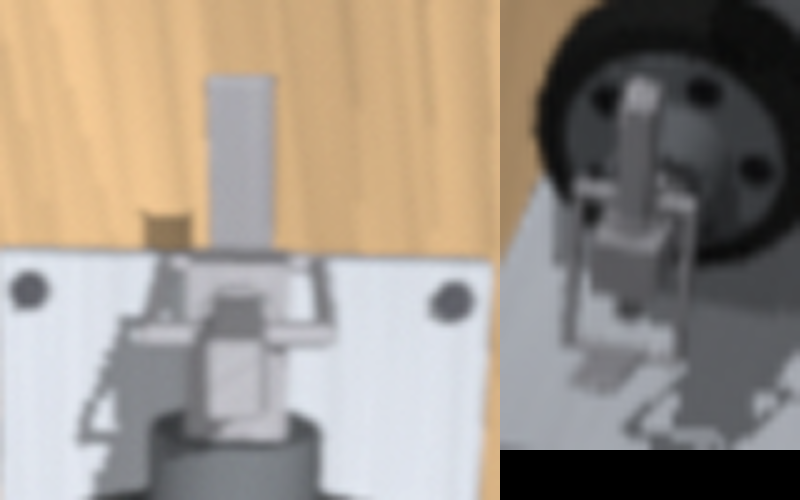

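```bash
python3 -c "
from plant import robot
print(robot.close_job())"
```

```text
the job is handed in; nothing more can be done
None
```

The lock pin is in the axle's hole with its shoulder seated, and the ring is swung down over the free end to its stop. The job was handed in at about 23 s; no verdict was reported.

- **Insertion:** the pin went in without resistance. The shoulder met the axle with the TCP at 0.1264 m, where I expected 0.1265 m, and the wrist force reached about 7 N.
- **Ring closing:** after the first push the picture put the ring at only about 1.40–1.44 rad, short of the 1.5 stop. I pushed again, reaching about 5 N at the wrist. The pin may have leaned slightly while I pressed.
- **Last check:** by eye from the wrist picture, the ring is at about 1.49 rad after correcting for a small image offset. The side view shows the pin upright, with the ring under the axle's end. The arm was clear of everything, and I never went near the bottle, screwdriver or tray, though I did not measure them again at the end.

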